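# Unstack tested cards onto their colour pads

### The arm

A 6-joint arm with a two-finger parallel gripper is mounted at the origin on the work surface. World frame = base frame: x ahead of the robot, y to its left, z up, the work surface at z = 0. Lengths are in mm, angles in rad, forces in N, time in s.
With the tool pointing down it reaches from about 275 to 750 mm from the base axis. Payload 10.2 kg.
Tool frame: the origin (TCP) lies between the finger pads; the fingertips stand 22 mm ahead of it and the grasp point (between the pads) lies 3 mm ahead of it (ctrl.nose_length is the distance from the TCP to the fingertips, in mm); y points along the fingers, z is the direction in which the jaws open and shut, and the axes are right-handed (so a half turn about y gives the same grasp; the last joint's range is limited). The gripper opens to 85 mm and grips with 20 to 120 N. Pads are 22 mm wide; open, the fingers measure 114 mm over their backs; the gripper's body (76 mm by 85 mm) begins 54 mm behind the grasp point. The pads swing forward as they close: fully open they stand 13 mm farther back than shut.
Start: joints at [-1.372, 0.313, 1.498, -0, 1.331, -0.223], TCP at [214.925, -478.997, 253.294] pointing down, gripper open.
Joint ranges: [-2.94, 2.94], [-0.97, 2.17], [0.19, 2.56], [-1.23, 4.37], [0.02, 3.11], [-2.88, 2.88]. Speed limits (rad/s): [2.39, 2.39, 3.01, 3.14, 3.14, 3.14].

### API

Orientations are given as a unit quaternion [w, x, y, z].
In Python, from rig import ctrl, eyes, models gives the robot as it stands.
- The arm moves only by the shell command python3 -m crank 'ROWS' [FORCE]. ROWS is JSON, a list of rows, each an object with "dp": the shift along the tool's x, y, z in mm, a list of three; "roll": the turn about the tool's y in rad; "gripper": the closure in counts, from 0 (fully open) to 255 (shut). A call has 1 to 10 rows; each row is the pose to reach, as a shift and turn from the pose commanded when the call began, along the tool's axes at that moment; what a row does not reach only later rows make up. A row lasts 1/12 s, in which the tool goes at most 41.7 mm and 7.16 degrees, less where a joint would pass 70% of its speed; a pose out of reach is approached as far as the arm can. A call with a gripper value outside its range is refused whole. The fingers move at their own pace and stop on an object; FORCE is the grip in N (left out, the last holds). Time passes only in rows, so rows that repeat a pose let the fingers close. It gives the time, the measured TCP pose, the force and the opening at its end, in the units of the state.
- ctrl.sense(): the state, without advancing time (a new reading comes with each control period).
- eyes.capture(name): name is "scene" or "top"; returns a dict with "color" (420x560x3 uint8, red, green, blue), "fx", "fy", "cx", "cy" (pixels), "R" (3x3) and "t" (3): a world point X has camera coordinates R X + t. Camera axes: x right, y down, z forward; pixel columns grow to the right and rows downward; lengths in mm; the calibration is good to about 2 mm. A picture is of the moment at which its call begins. There is no depth.
- ctrl.finish_job(): hands the job in, once; it reports no verdict.
Trained networks look in a picture, given as the dict that the camera call returned (one of the last four; its "shot" number tells which), for a name from the list of things; names that differ only in an ending like _2 or _b are one class to them, and where a whole thing is asked for, a point or a joint stands for the part that bears it (a point fixed in the world has none). Each returns a list of dicts, best first, with "confidence" (0 to 1); they miss things now and then, are a little off and sometimes report something else, mostly with a low value. They report only what shows in the picture. A call takes as long as a camera call. They do not tell look-alikes from the thing itself.
- models.spot_in(picture, label): "extent" ([centre column, centre row, width, height] in pixels, round what is visible of it).
- models.spot_point(picture, label): "centre" ([column, row] in pixels: a listed point, or the origin of a listed thing).
The state is a dict: "time_s": time; "joints": joint angles; "dq": joint speeds; "tau": joint torques, N m; "eef_pos": TCP position; "ee_rot": TCP orientation; "force": force on the tool from outside, world axes, zero at the start; "wrist_torque": the same for the moment, N m; "grip_width": opening from 0.0 (shut) to 1.0 (fully open).
Only numpy, scipy, OpenCV 4.12 (cv2) and the standard library are available. Lean on these libraries where they do the work, as an engineer would, in place of code of your own. Each camera call takes 0.05 s, during which the arm holds its last target. There are 200 camera calls.

### The job

Take the two stacks of tested expansion cards apart and lay each card on the pad whose border has the colour of the card's label: flat, fan side up, lengthwise along the pad (either way round), and wholly inside the pad's edges. Set each card down without dropping or tossing it, and leave the hard drive and the tape roll where they are.

Things in the scene. Friction and masses are not known exactly. Their poses are not given: they have to be found in the camera images.
- red_card: loose rigid black card, fan on top, with a red label 30 mm wide across one end of its top; a flat block 120 x 56 x 20 mm, 0.2 to 0.35 kg. Origin at the centre of its underside, x along its 120 mm length (label at the -x end, steel bracket at +x), y across its 56 mm width, z up. Starts on the bench, under another card
- yellow_card: loose rigid black card, fan on top, with a yellow label 30 mm wide across one end of its top; a flat block 120 x 56 x 20 mm, 0.2 to 0.35 kg. Origin at the centre of its underside, x along its 120 mm length (label at the -x end, steel bracket at +x), y across its 56 mm width, z up. Starts on the bench, under another card
- blue_card: loose rigid black card, fan on top, with a blue label 30 mm wide across one end of its top; a flat block 120 x 56 x 20 mm, 0.2 to 0.35 kg. Origin at the centre of its underside, x along its 120 mm length (label at the -x end, steel bracket at +x), y across its 56 mm width, z up. Starts on another card (underside 20 mm above the bench), shifted about 30 mm so the lower label shows
- green_card: loose rigid black card, fan on top, with a green label 30 mm wide across one end of its top; a flat block 120 x 56 x 20 mm, 0.2 to 0.35 kg. Origin at the centre of its underside, x along its 120 mm length (label at the -x end, steel bracket at +x), y across its 56 mm width, z up. Starts on another card (underside 20 mm above the bench), shifted about 30 mm so the lower label shows
- red_pad: fixed flat pad with a red border and a dark grey middle, 140 x 76 x 6 mm (length x width x thickness), no rim, lying on the bench. Origin at the centre of its underside, on the bench top; its top is 6 mm above. x along its 140 mm length, y along its width
- yellow_pad: fixed flat pad with a yellow border and a dark grey middle, 140 x 76 x 6 mm (length x width x thickness), no rim, lying on the bench. Origin at the centre of its underside, on the bench top; its top is 6 mm above. x along its 140 mm length, y along its width
- blue_pad: fixed flat pad with a blue border and a dark grey middle, 140 x 76 x 6 mm (length x width x thickness), no rim, lying on the bench. Origin at the centre of its underside, on the bench top; its top is 6 mm above. x along its 140 mm length, y along its width
- green_pad: fixed flat pad with a green border and a dark grey middle, 140 x 76 x 6 mm (length x width x thickness), no rim, lying on the bench. Origin at the centre of its underside, on the bench top; its top is 6 mm above. x along its 140 mm length, y along its width
- hard_drive: bystander: loose silver hard drive lying flat, 147 x 102 x 26 mm, 0.6 kg, origin at the centre of its underside; leave alone
- tape_roll: bystander: loose light-brown roll of tape lying flat, 90 mm across, 45 mm high, origin at the centre of its underside; leave alone
Not all that is in view belongs to the job. What is shaped like the green_card but orange is not meant.

How it is judged (in metres and radians):
At the end, for the whole second after the job is handed in: Each card lies at rest, released, on the pad of its colour: centres within 15 mm, lengths within 0.2 rad of each other (either way round), fan side up and level within 0.08 rad, underside on the pad's top (3 to 9 mm above the bench) (horizontal distance between red_card and red_pad below 0.015 m and angle between the x axis of red_card and the x axis of red_pad, either way round below 0.2 rad and angle between each of red_card, yellow_card, blue_card, green_card's own z axis and vertical below 0.08 rad and z of red_card in the frame of red_pad between 0.003 and 0.009 m and linear speed of each of red_card, yellow_card, blue_card, green_card below 0.02 m/s and contact force between each of red_card, yellow_card, blue_card, green_card and the fingers below 0.05 N and horizontal distance between yellow_card and yellow_pad below 0.015 m and angle between the x axis of yellow_card and the x axis of yellow_pad, either way round below 0.2 rad and z of yellow_card in the frame of yellow_pad between 0.003 and 0.009 m and horizontal distance between blue_card and blue_pad below 0.015 m and angle between the x axis of blue_card and the x axis of blue_pad, either way round below 0.2 rad and z of blue_card in the frame of blue_pad between 0.003 and 0.009 m and horizontal distance between green_card and green_pad below 0.015 m and angle between the x axis of green_card and the x axis of green_pad, either way round below 0.2 rad and z of green_card in the frame of green_pad between 0.003 and 0.009 m); the robot touches nothing.
It fails at once if a card is dropped or thrown: it moves faster than 0.6 m/s (a fall of about 18 mm) with no finger touching it ((linear speed of red_card above 0.6 m/s and contact force between red_card and the fingers below 0.02 N) or (linear speed of yellow_card above 0.6 m/s and contact force between yellow_card and the fingers below 0.02 N) or (linear speed of blue_card above 0.6 m/s and contact force between blue_card and the fingers below 0.02 N) or (linear speed of green_card above 0.6 m/s and contact force between green_card and the fingers below 0.02 N)).
It fails at once if the hard drive is pushed more than 20 mm from its place (distance of hard_drive from where it was at the start of the episode above 0.02 m).
It fails at once if the tape roll is pushed more than 20 mm from its place (distance of tape_roll from where it was at the start of the episode above 0.02 m).
It also fails if it takes over 112 s, if anything falls off the work surface, if the arm or the gripper's body presses on something with over 40 N, if the wrist force passes 120 N, or if a joint passes its speed limit or range.

## Working session

There is one attempt and no reset: what is moved stays moved. The work goes in short steps, Python scripts to look and compute and a shell command to move; the robot and the scene stay as the last step left them, time stands still between calls to the robot, and variables do not carry over. Pictures are saved under pics/ and viewed, about 12 in all and at most 16, crops included, and the job is handed in when it is done.

```bash
ls; mkdir -p pics; python3 - <<'E'
from rig import ctrl,eyes,models
import cv2
print(ctrl.sense())
for n in("top","scene"):
    p=eyes.capture(n); cv2.imwrite(f"pics/{n}0.png",cv2.resize(p["color"][:,:,::-1],None,fx=1.4,fy=1.4,interpolation=cv2.INTER_CUBIC))
    print(n,p["fx"],p["cx"],p["cy"],p["R"],p["t"])
E
```

```text
pics
{'time_s': 0.0, 'joints': array([-1.37236836e+00,  3.13443268e-01,  1.49849373e+00,  3.81401083e-06,
        1.33100370e+00, -2.23391594e-01]), 'dq': array([ 4.84837536e-04,  1.19782486e-03, -8.24656693e-04, -7.52068647e-07,
       -7.46662204e-04,  5.01224820e-04]), 'tau': array([-5.78218878e-04, -4.12265396e+01, -2.59742063e+01, -1.93321243e-04,
        4.13801288e-03, -2.55859402e-05]), 'eef_pos': array([ 214.8892418 , -478.73243202,  252.71718194]), 'ee_rot': array([ 0.14803944, -0.14802492,  0.69191436, -0.69096126]), 'force': array([0.05886606, 0.10967877, 0.35472815]), 'wrist_torque': array([ 0.0311902 , -0.02317729,  0.01694465]), 'grip_width': 1.0037776835423615}
top 432.25274539118146 285.1874910226885 216.29538631817346 [[ 0.00731899 -0.99996518  0.00400819]
 [-0.99207964 -0.0077638  -0.12537032]
 [ 0.12539707 -0.00305886 -0.99210192]] [ -5.61661597 630.98863657 948.15552983]
scene 442.37948135863076 273.73966402726137 209.21549930367527 [[-0.07731028  0.9969899   0.00585369]
 [ 0.84104239  0.06836829 -0.53663161]
 [-0.5354165  -0.03656393 -0.84379633]] [  49.81725217 -483.86592973 1273.63934608]
```

View pics/top0.png

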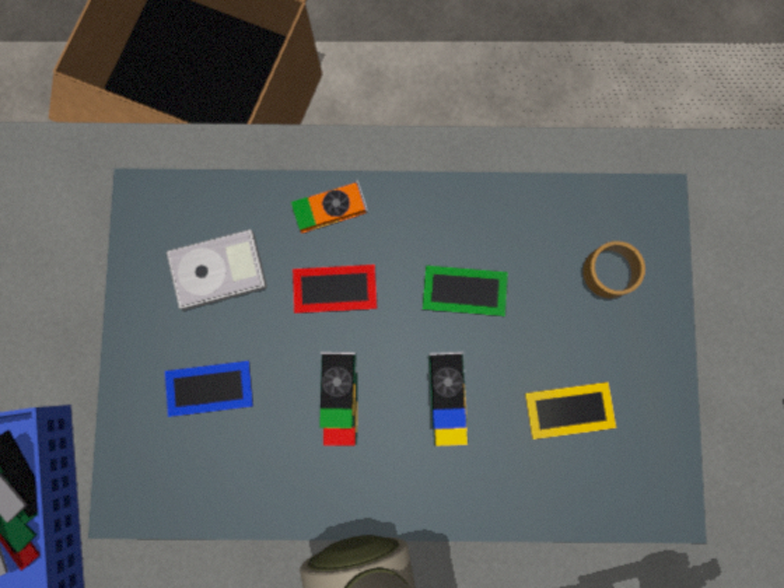

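View pics/scene0.png

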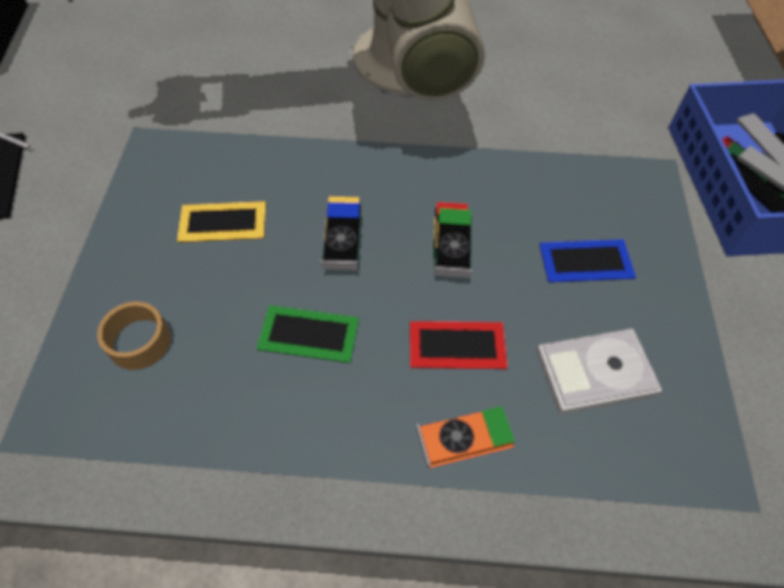

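Green-on-red stack is at (338,400) and blue-on-yellow at (448,400). The pads are red (335,288), green (466,290), blue (208,388) and yellow (571,410). The green candidates are the black card with a green label at (336,418) and the orange card at (330,205). The black one fits, because cards are black and start stacked. I'll confirm it with a crop and measure.

```bash
cat > h.py <<'E'
from rig import ctrl,eyes,models
import cv2,numpy as np
from scipy.spatial.transform import Rotation as Ro
HUE={"red":[(0,7),(173,180)],"yellow":[(20,32)],"blue":[(105,130)],"green":[(50,75)]}
def back(p,uv,z):
    uv=np.atleast_2d(uv).astype(float); R,t=np.array(p["R"]),np.array(p["t"])
    d=np.c_[(uv[:,0]-p["cx"])/p["fx"],(uv[:,1]-p["cy"])/p["fy"],np.ones(len(uv))]@R
    c=-R.T@t; return (c+d*((z-c[2])/d[:,2])[:,None])[:,:2]
def blobs(p,col,amin=150):
    hsv=cv2.cvtColor(p["color"],cv2.COLOR_RGB2HSV)
    m=sum(cv2.inRange(hsv,(a,130,70),(b,255,255)) for a,b in HUE[col])
    cs,_=cv2.findContours(m.astype(np.uint8),cv2.RETR_EXTERNAL,cv2.CHAIN_APPROX_NONE)
    return [c[:,0] for c in cs if cv2.contourArea(c)>amin]
def rect(p,c,z):
    w=back(p,c,z).astype(np.float32); (x,y),(a,b),th=cv2.minAreaRect(w)
    if a<b: a,b,th=b,a,th+90
    th=(th+90)%180-90
    return np.round([x,y,a,b],1),round(np.radians(th),3)  # long-side yaw
def report(names=("top","scene"),zs=(6,20,40)):
    for n in names:
        p=eyes.capture(n)
        for col in HUE:
            for c in blobs(p,col):
                u=c.mean(0)
                w0=back(p,u,0)[0]
                if not(150<w0[0]<750 and abs(w0[1])<480):continue
                print(n,col,np.round(u),*[(z,*rect(p,c,z)) for z in zs])
def plan(x,y,z,jaw):
    """dp, roll to bring TCP to x,y,z with jaw axis yaw=jaw (mod pi), tool down"""
    s=ctrl.sense(); w,a,b,c=s["ee_rot"]; R=Ro.from_quat([a,b,c,w]).as_matrix()
    dp=R.T@(np.array([x,y,z])-s["eef_pos"]); zt=R[:,2]; cur=np.arctan2(zt[1],zt[0])
    d=(jaw-cur+np.pi/2)%np.pi-np.pi/2
    # roll about tool y (down): +roll => yaw decreases
    print("dp",np.round(dp,1),"roll",round(-d,3),"or",round(-d+np.pi,3),round(-d-np.pi,3),"| tool x",R[:,0].round(2),"y",R[:,1].round(2),"jaw",round(cur,3),"j6",s["joints"][5].round(2),"t",round(s["time_s"],2),"pos",s["eef_pos"].round(1))
E
python3 - <<'E'
from h import *
report()
p=eyes.capture("top")
cv2.imwrite("pics/crop.png",cv2.resize(p["color"][120:330,190:360,::-1],None,fx=2.8,fy=2.8,interpolation=cv2.INTER_CUBIC))
print(ctrl.nose_length)
E
```

```text
top red [242. 311.] (6, array([414.8,  96.8,  50.6,  27.1]), np.float64(-1.554)) (20, array([416.1,  95.5,  49.9,  26.7]), np.float64(-1.554)) (40, array([417.9,  93.6,  48.9,  26.2]), np.float64(-1.554))
top red [239. 206.] (6, array([659.6, 109.7, 139.8,  75.9]), np.float64(-1.506)) (20, array([657.5, 108.2, 137.9,  74.9]), np.float64(-1.506)) (40, array([654.5, 106.1, 135.2,  73.4]), np.float64(-1.506))
top yellow [322. 312.] (6, array([414.5, -86.6,  53.6,  26.2]), np.float64(-1.512)) (20, array([415.8, -85.4,  52.9,  25.8]), np.float64(-1.512)) (40, array([417.6, -83.6,  51.8,  25.3]), np.float64(-1.512))
top yellow [407. 293.] (6, array([ 459. , -284.6,  140.8,   76.3]), np.float64(-1.428)) (20, array([ 459.7, -280.6,  138.9,   75.2]), np.float64(-1.428)) (40, array([ 460.6, -275. ,  136.1,   73.7]), np.float64(-1.428))
top blue [320. 298.] (6, array([445.7, -83.9,  53.3,  31.8]), np.float64(-1.564)) (20, array([446.6, -82.7,  52.6,  31.4]), np.float64(-1.564)) (40, array([447.8, -81. ,  51.5,  30.8]), np.float64(-1.564))
top blue [148. 277.] (6, array([490.6, 315.1, 140.5,  76
[... 1140 characters left out ...]
)) (40, array([515.2, 303.2, 135.2,  75.1]), np.float64(-1.44))
scene blue [245. 150.] (6, array([421. , -86.5,  54.4,  27.6]), np.float64(-1.488)) (20, array([432.6, -84.5,  53.5,  27.1]), np.float64(-1.488)) (40, array([449.2, -81.6,  52.1,  26.4]), np.float64(-1.488))
scene green [220. 238.] (6, array([ 658.5, -111.1,  137.8,   74.7]), np.float64(1.496)) (20, array([ 666. , -108.7,  135.4,   73.4]), np.float64(1.496)) (40, array([ 676.7, -105.2,  132. ,   71.6]), np.float64(1.496))
scene green [325. 155.] (6, array([418.6, 101.1,  51.9,  29.4]), np.float64(1.562)) (20, array([430.2,  99.9,  51. ,  28.9]), np.float64(1.562)) (40, array([446.9,  98.1,  49.7,  28.2]), np.float64(1.562))
22.0
```

View pics/crop.png

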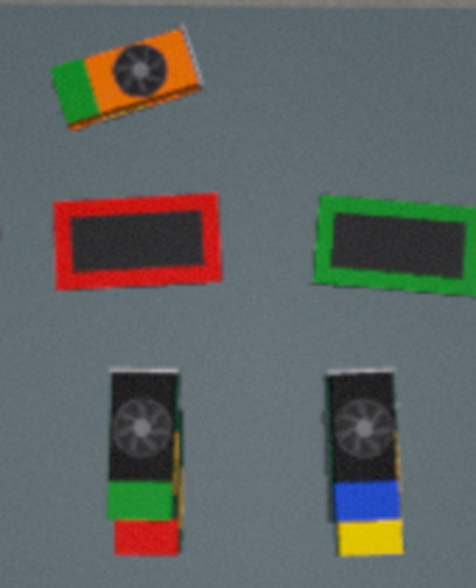

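The black card carrying the green label is confirmed as the green_card; the orange one is a decoy. All measured sizes match (pads 140x76, labels about 30x54). I'll start with the green card.

```bash
python3 - <<'E'
from h import *
plan(492,98,120,np.pi/2-0.03)
E
```

```text
dp [-489.   133.3 -412.8] roll 0.452 or 3.593 -2.69 | tool x [-0.91 -0.41 -0.  ] y [-0.  0. -1.] jaw -1.149 j6 -0.22 t 0.25 pos [ 214.9 -478.9  253. ]
```

```bash
python3 -m crank '[{"dp":[-350,60,-300],"roll":0.45,"gripper":0},{"dp":[-350,60,-300],"roll":0.45,"gripper":0},{"dp":[-350,60,-300],"roll":0.45,"gripper":0},{"dp":[-350,60,-300],"roll":0.45,"gripper":0},{"dp":[-350,60,-300],"roll":0.45,"gripper":0},{"dp":[-350,60,-300],"roll":0.45,"gripper":0},{"dp":[-350,60,-300],"roll":0.45,"gripper":0},{"dp":[-350,60,-300],"roll":0.45,"gripper":0},{"dp":[-350,60,-300],"roll":0.45,"gripper":0},{"dp":[-350,60,-300],"roll":0.45,"gripper":0}]' 40
python3 - <<'E'
from h import *
plan(492,98,100,np.pi/2-0.03)
E
```

```text
time_s: 1.08
eef_pos: [390.9, -104.5, 199.7]
ee_rot: [0.01, -0.01, -0.707, 0.707]
force: [0.4, -0.5, 0.0]
grip_width: 0.996
dp [ -95.3   99.7 -205.3] roll 0.001 or 3.143 -3.14 | tool x [-1.    0.03 -0.  ] y [ 0. -0. -1.] jaw -1.599 j6 1.05 t 1.08 pos [ 390.9 -104.5  199.7]
```

```bash
python3 -m crank '[{"dp":[-95,80,-205],"roll":0,"gripper":0},{"dp":[-95,80,-205],"roll":0,"gripper":0},{"dp":[-95,80,-205],"roll":0,"gripper":0},{"dp":[-95,80,-205],"roll":0,"gripper":0},{"dp":[-95,80,-205],"roll":0,"gripper":0},{"dp":[-95,80,-205],"roll":0,"gripper":0},{"dp":[-95,80,-205],"roll":0,"gripper":0},{"dp":[-95,80,-205],"roll":0,"gripper":0},{"dp":[-95,80,-205],"roll":0,"gripper":0}]'
python3 - <<'E'
from h import *
plan(492,98,44,np.pi/2-0.03)
E
```

```text
time_s: 1.83
eef_pos: [491.1, 95.4, 119.8]
ee_rot: [0.01, -0.01, -0.707, 0.707]
force: [0.4, 0.1, 1.0]
grip_width: 1.002
dp [-0.9 75.8 -2.6] roll 0.002 or 3.143 -3.14 | tool x [-1.    0.03  0.  ] y [-0. -0. -1.] jaw -1.599 j6 1.56 t 1.83 pos [491.1  95.4 119.8]
```

```bash
python3 -m crank '[{"dp":[-1,40,-2],"roll":0,"gripper":0},{"dp":[-1,60,-2],"roll":0,"gripper":0},{"dp":[-1,76,-2],"roll":0,"gripper":0},{"dp":[-1,76,-2],"roll":0,"gripper":0}]'
python3 -m crank '[{"dp":[0,0,0],"roll":0,"gripper":100},{"dp":[0,0,0],"roll":0,"gripper":160},{"dp":[0,0,0],"roll":0,"gripper":255},{"dp":[0,0,0],"roll":0,"gripper":255},{"dp":[0,0,0],"roll":0,"gripper":255},{"dp":[0,0,0],"roll":0,"gripper":255}]' 40
python3 - <<'E'
from h import *
p=eyes.capture("scene")
cv2.imwrite("pics/g1.png",cv2.resize(p["color"][100:300,200:420,::-1],None,fx=2.5,fy=2.5,interpolation=cv2.INTER_CUBIC))
E
```

```text
time_s: 2.17
eef_pos: [490.7, 96.6, 41.7]
ee_rot: [-0.012, 0.009, 0.707, -0.707]
force: [0.3, -0.5, 0.1]
grip_width: 1.0
time_s: 2.67
eef_pos: [493.2, 97.5, 45.6]
ee_rot: [0.009, -0.011, -0.707, 0.707]
force: [-1.1, -0.9, 6.6]
grip_width: 0.645
```

View pics/g1.png

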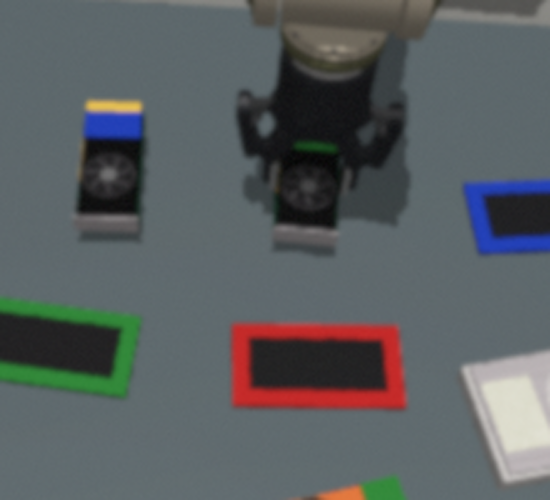

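The grip is good (0.645, about 55 mm). Lifting now.

```bash
python3 -m crank '[{"dp":[0,-5,0],"roll":0,"gripper":255},{"dp":[0,-15,0],"roll":0,"gripper":255},{"dp":[0,-35,0],"roll":0,"gripper":255},{"dp":[0,-60,0],"roll":0,"gripper":255},{"dp":[0,-60,0],"roll":0,"gripper":255}]'
python3 - <<'E'
from h import *
report()
# jaw along pad width: long yaw+pi/2
plan(658.2,-111.2,104,1.495+np.pi/2)
E
```

```text
time_s: 3.13
eef_pos: [494.3, 97.7, 108.5]
ee_rot: [0.007, -0.013, -0.707, 0.707]
force: [0.4, 0.2, -2.6]
grip_width: 0.644
top red [239. 206.] (6, array([659.6, 109.7, 140.1,  75.9]), np.float64(-1.507)) (20, array([657.5, 108.2, 138.1,  74.9]), np.float64(-1.507)) (40, array([654.5, 106.1, 135.4,  73.4]), np.float64(-1.507))
top yellow [322. 312.] (6, array([414.5, -86.6,  53.5,  26.2]), np.float64(-1.512)) (20, array([415.8, -85.4,  52.7,  25.8]), np.float64(-1.512)) (40, array([417.7, -83.7,  51.7,  25.3]), np.float64(-1.512))
top yellow [407. 293.] (6, array([ 459. , -284.6,  140.8,   76.3]), np.float64(-1.428)) (20, array([ 459.7, -280.6,  138.8,   75.2]), np.float64(-1.428)) (40, array([ 460.6, -274.9,  136. ,   73.7]), np.float64(-1.428))
top blue [320. 298.] (6, array([445.7, -83.9,  53.3,  31.8]), np.float64(-1.564)) (20, array([446.6, -82.7,  52.5,  31.4]), np.float64(-1.564)) (40, array([447.8, -81. ,  51.5,  30.8]), np.float64(-1.564))
top blue [147. 277.] (6, array([490.7, 315.4, 139.9,  76.4]), np.float64(-1.44)) (20, array([490.9, 311.1, 137.9,  75.3]), np.float64(-1.
[... 784 characters left out ...]
1.439)) (20, array([500.3, 310.2, 138.8,  77. ]), np.float64(-1.439)) (40, array([515.2, 303.1, 135.3,  75.1]), np.float64(-1.439))
scene blue [245. 150.] (6, array([421. , -86.5,  54.4,  27.6]), np.float64(-1.488)) (20, array([432.6, -84.5,  53.5,  27.1]), np.float64(-1.488)) (40, array([449.2, -81.6,  52.1,  26.4]), np.float64(-1.488))
scene green [220. 238.] (6, array([ 658.4, -111.1,  137.7,   74.9]), np.float64(1.5)) (20, array([ 665.9, -108.7,  135.3,   73.6]), np.float64(1.5)) (40, array([ 676.6, -105.2,  131.9,   71.7]), np.float64(1.5))
dp [-171.5    0.9  204.2] roll -1.523 or 1.618 -4.665 | tool x [-1.    0.03 -0.  ] y [ 0. -0. -1.] jaw -1.599 j6 1.56 t 3.23 pos [492.5  97.7 104.6]
```

```bash
python3 -m crank '[{"dp":[-20,-5,20],"roll":-0.12,"gripper":255},{"dp":[-50,-5,50],"roll":-0.24,"gripper":255},{"dp":[-80,-5,80],"roll":-0.36,"gripper":255},{"dp":[-105,-5,110],"roll":-0.48,"gripper":255},{"dp":[-125,-5,140],"roll":-0.6,"gripper":255},{"dp":[-145,-5,165],"roll":-0.72,"gripper":255},{"dp":[-160,-5,185],"roll":-0.84,"gripper":255},{"dp":[-171,-5,200],"roll":-0.96,"gripper":255},{"dp":[-171,-5,204],"roll":-1.08,"gripper":255},{"dp":[-171,-5,204],"roll":-1.2,"gripper":255}]'
python3 -m crank '[{"dp":[0,0,0],"roll":-0.12,"gripper":255},{"dp":[0,0,0],"roll":-0.24,"gripper":255},{"dp":[0,0,0],"roll":-0.32,"gripper":255},{"dp":[0,0,0],"roll":-0.32,"gripper":255},{"dp":[0,0,0],"roll":-0.32,"gripper":255}]'
python3 - <<'E'
from h import *
plan(658.2,-111.2,50,1.495+np.pi/2)
for n in("top","scene"):
    p=eyes.capture(n)
    for c in blobs(p,"green"):print(n,c.mean(0).round(),rect(p,c,95),rect(p,c,6))
E
```

```text
time_s: 4.07
eef_pos: [657.0, -112.5, 106.4]
ee_rot: [0.392, -0.393, 0.589, -0.588]
force: [-0.2, -0.2, -3.5]
grip_width: 0.641
time_s: 4.48
eef_pos: [657.0, -110.9, 107.4]
ee_rot: [0.479, -0.48, 0.521, -0.519]
force: [1.2, 0.3, -2.3]
grip_width: 0.642
dp [ 0.3 57.4  1.4] roll -0.006 or 3.136 -3.147 | tool x [-0.08 -1.   -0.  ] y [-0.  0. -1.] jaw -0.082 j6 -0.26 t 4.48 pos [ 657.  -110.9  107.4]
top [ 11. 380.] (array([282.4, 560.7,  46.5,  28.4]), np.float64(0.743)) (array([260.8, 614.4,  51. ,  31.2]), np.float64(0.743))
top [216. 152.] (array([765.5, 152.3,  46.8,  26.3]), np.float64(0.311)) (array([790.4, 166.7,  51.3,  28.8]), np.float64(0.311))
scene [356. 304.] (array([815. , 152.1,  44. ,  24.1]), np.float64(0.314)) (array([780.6, 167.1,  49.4,  27. ]), np.float64(0.314))
scene [221. 244.] (array([706.2, -95.5, 122.4,  66.2]), np.float64(1.495)) (array([ 658.3, -111. ,  137.6,   74.4]), np.float64(1.495))
scene [190. 210.] (array([ 648.6, -160.9,   50.6,   25.4]), np.float64(-0.081)) (array([ 593.7, -184.5,   56.9,   28.6]), np.float64(-0.081))
```

```bash
python3 -m crank '[{"dp":[-1,30,1],"roll":0,"gripper":255},{"dp":[-1,52,1],"roll":0,"gripper":255},{"dp":[-1,62,1],"roll":0,"gripper":255},{"dp":[-1,66,1],"roll":0,"gripper":255},{"dp":[-1,66,1],"roll":0,"gripper":255},{"dp":[-1,66,1],"roll":0,"gripper":255}]'
python3 - <<'E'
from h import *
plan(658.2,-111.2,32,1.495+np.pi/2)
E
```

```text
time_s: 5.08
eef_pos: [659.1, -110.3, 43.9]
ee_rot: [-0.48, 0.479, -0.519, 0.52]
force: [-0.3, -0.5, -2.9]
grip_width: 0.642
dp [ 0.9 11.9 -0.9] roll -0.004 or 3.138 -3.145 | tool x [-0.08 -1.    0.  ] y [ 0. -0. -1.] jaw -0.079 j6 -0.26 t 5.08 pos [ 659.1 -110.3   43.9]
```

```bash
python3 -m crank '[{"dp":[0,4,0],"roll":0,"gripper":255},{"dp":[0,7,0],"roll":0,"gripper":255},{"dp":[0,7,0],"roll":0,"gripper":255},{"dp":[0,7,0],"roll":0,"gripper":255}]'
python3 -m crank '[{"dp":[0,2,0],"roll":0,"gripper":255},{"dp":[0,2,0],"roll":0,"gripper":255},{"dp":[0,2,0],"roll":0,"gripper":255}]'
python3 -m crank '[{"dp":[0,1,0],"roll":0,"gripper":255},{"dp":[0,2,0],"roll":0,"gripper":255},{"dp":[0,2,0],"roll":0,"gripper":255}]'
```

```text
time_s: 5.42
eef_pos: [658.5, -110.1, 35.8]
ee_rot: [-0.48, 0.48, -0.519, 0.519]
force: [-0.0, 0.6, -2.8]
grip_width: 0.646
time_s: 5.67
eef_pos: [658.5, -110.1, 33.7]
ee_rot: [0.48, -0.48, 0.519, -0.519]
force: [0.6, -0.6, -2.3]
grip_width: 0.647
time_s: 5.92
eef_pos: [658.6, -110.1, 31.7]
ee_rot: [-0.48, 0.48, -0.519, 0.519]
force: [0.7, -0.8, -0.6]
grip_width: 0.647
```

```bash
python3 -m crank '[{"dp":[0,1,0],"roll":0,"gripper":255},{"dp":[0,1,0],"roll":0,"gripper":255}]'
```

```text
time_s: 6.08
eef_pos: [658.7, -110.1, 31.6]
ee_rot: [-0.48, 0.48, -0.519, 0.519]
force: [-3.4, -0.3, 5.7]
grip_width: 0.641
```

In contact at TCP z about 31.6, as predicted. Releasing and lifting.

```bash
python3 -m crank '[{"dp":[0,0,0],"roll":0,"gripper":60},{"dp":[0,0,0],"roll":0,"gripper":0},{"dp":[0,0,0],"roll":0,"gripper":0},{"dp":[0,0,0],"roll":0,"gripper":0},{"dp":[0,-20,0],"roll":0,"gripper":0},{"dp":[0,-50,0],"roll":0,"gripper":0},{"dp":[0,-90,0],"roll":0,"gripper":0},{"dp":[0,-90,0],"roll":0,"gripper":0}]'
python3 - <<'E'
from h import *
plan(493,-79,110,np.pi/2+0.04)
E
```

```text
time_s: 6.75
eef_pos: [661.4, -111.0, 128.9]
ee_rot: [-0.482, 0.478, -0.515, 0.523]
force: [0.6, -0.3, 1.5]
grip_width: 0.999
dp [ -18.7   16.8 -170.7] roll 1.452 or 4.594 -1.69 | tool x [-0.08 -1.    0.  ] y [ 0.01 -0.   -1.  ] jaw -0.079 j6 -0.26 t 6.75 pos [ 661.4 -111.   128.9]
```

```bash
python3 -m crank '[{"dp":[-19,10,-170],"roll":1.45,"gripper":0},{"dp":[-19,10,-170],"roll":1.45,"gripper":0},{"dp":[-19,10,-170],"roll":1.45,"gripper":0},{"dp":[-19,10,-170],"roll":1.45,"gripper":0},{"dp":[-19,10,-170],"roll":1.45,"gripper":0},{"dp":[-19,10,-170],"roll":1.45,"gripper":0},{"dp":[-19,10,-170],"roll":1.45,"gripper":0},{"dp":[-19,10,-170],"roll":1.45,"gripper":0},{"dp":[-19,10,-170],"roll":1.45,"gripper":0},{"dp":[-19,10,-170],"roll":1.45,"gripper":0}]'
python3 -m crank '[{"dp":[0,0,0],"roll":0.2,"gripper":0},{"dp":[0,0,0],"roll":0.2,"gripper":0},{"dp":[0,0,0],"roll":0.2,"gripper":0},{"dp":[0,0,0],"roll":0.2,"gripper":0}]'
python3 - <<'E'
from h import *
plan(493,-79,44,np.pi/2+0.04)
E
```

```text
time_s: 7.58
eef_pos: [490.7, -77.8, 110.8]
ee_rot: [-0.083, 0.083, -0.702, 0.702]
force: [0.2, -0.4, 0.3]
grip_width: 1.003
time_s: 7.92
eef_pos: [490.7, -77.8, 110.8]
ee_rot: [-0.016, 0.016, -0.707, 0.707]
force: [0.1, 0.5, 0.5]
grip_width: 1.0
dp [-2.2 66.8  1.3] roll 0.004 or 3.146 -3.137 | tool x [-1.   -0.04 -0.  ] y [ 0. -0. -1.] jaw -1.526 j6 1.13 t 7.92 pos [490.7 -77.8 110.8]
```

```bash
python3 -m crank '[{"dp":[-2,35,1],"roll":0,"gripper":0},{"dp":[-2,55,1],"roll":0,"gripper":0},{"dp":[-2,67,1],"roll":0,"gripper":0},{"dp":[-2,67,1],"roll":0,"gripper":0},{"dp":[-2,67,1],"roll":0,"gripper":0}]'
python3 -m crank '[{"dp":[0,0,0],"roll":0,"gripper":100},{"dp":[0,0,0],"roll":0,"gripper":160},{"dp":[0,0,0],"roll":0,"gripper":255},{"dp":[0,0,0],"roll":0,"gripper":255},{"dp":[0,0,0],"roll":0,"gripper":255},{"dp":[0,0,0],"roll":0,"gripper":255}]' 40
python3 -m crank '[{"dp":[0,-5,0],"roll":0,"gripper":255},{"dp":[0,-15,0],"roll":0,"gripper":255},{"dp":[0,-35,0],"roll":0,"gripper":255},{"dp":[0,-65,0],"roll":0,"gripper":255},{"dp":[0,-90,0],"roll":0,"gripper":255},{"dp":[0,-90,0],"roll":0,"gripper":255},{"dp":[0,-90,0],"roll":0,"gripper":255}]'
python3 - <<'E'
from h import *
plan(490.3,315.1,134,-1.441+np.pi/2)
p=eyes.capture("scene")
cv2.imwrite("pics/b1.png",cv2.resize(p["color"][60:300,120:420,::-1],None,fx=2,fy=2,interpolation=cv2.INTER_CUBIC))
E
```

```text
time_s: 8.33
eef_pos: [492.6, -78.7, 43.7]
ee_rot: [0.015, -0.016, 0.707, -0.707]
force: [0.3, 0.1, 0.3]
grip_width: 1.0
time_s: 8.83
eef_pos: [493.1, -78.9, 44.9]
ee_rot: [-0.016, 0.014, -0.707, 0.707]
force: [-2.0, -0.5, 5.7]
grip_width: 0.646
time_s: 9.42
eef_pos: [492.9, -78.7, 135.0]
ee_rot: [-0.016, 0.014, -0.707, 0.707]
force: [-0.8, 0.5, -4.2]
grip_width: 0.64
dp [ -13.9    0.6 -393.6] roll 1.483 or 4.625 -1.659 | tool x [-1.   -0.04 -0.  ] y [ 0. -0. -1.] jaw -1.529 j6 1.14 t 9.42 pos [492.9 -78.7 135. ]
```

View pics/b1.png

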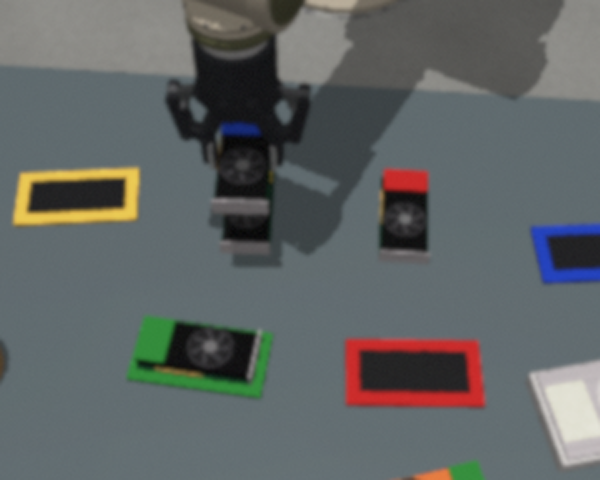

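The picture shows green lying squarely on its pad near (200,355). Blue is held level, and the red and yellow cards are undisturbed. Carrying blue to its pad, with roll -1.66 to keep j6 in range.

```bash
python3 -m crank '[{"dp":[-1,0,-15],"roll":-0.12,"gripper":255},{"dp":[-2,0,-40],"roll":-0.24,"gripper":255},{"dp":[-3,0,-75],"roll":-0.36,"gripper":255},{"dp":[-4,0,-110],"roll":-0.48,"gripper":255},{"dp":[-5,0,-145],"roll":-0.6,"gripper":255},{"dp":[-6,0,-180],"roll":-0.72,"gripper":255},{"dp":[-8,0,-215],"roll":-0.84,"gripper":255},{"dp":[-9,0,-250],"roll":-0.96,"gripper":255},{"dp":[-10,0,-280],"roll":-1.08,"gripper":255},{"dp":[-11,0,-310],"roll":-1.2,"gripper":255}]'
python3 - <<'E'
from h import *
plan(490.3,315.1,100,-1.441+np.pi/2)
E
```

```text
time_s: 10.3
eef_pos: [489.5, 233.1, 132.1]
ee_rot: [0.412, -0.414, 0.574, -0.573]
force: [0.3, -0.6, -3.3]
grip_width: 0.641
dp [-78.   32.  -25.1] roll -0.452 or 2.689 -3.594 | tool x [-0.32 -0.95  0.  ] y [-0. -0. -1.] jaw -0.323 j6 0.55 t 10.3 pos [489.5 233.1 132.1]
```

```bash
python3 -m crank '[{"dp":[-25,10,-8],"roll":-0.12,"gripper":255},{"dp":[-45,20,-14],"roll":-0.24,"gripper":255},{"dp":[-60,30,-19],"roll":-0.36,"gripper":255},{"dp":[-70,32,-22],"roll":-0.45,"gripper":255},{"dp":[-76,32,-24],"roll":-0.45,"gripper":255},{"dp":[-78,32,-25],"roll":-0.45,"gripper":255},{"dp":[-78,32,-25],"roll":-0.45,"gripper":255},{"dp":[-78,32,-25],"roll":-0.45,"gripper":255}]'
python3 - <<'E'
from h import *
plan(490.3,315.1,38,-1.441+np.pi/2)
E
```

```text
time_s: 10.97
eef_pos: [492.2, 312.9, 101.6]
ee_rot: [-0.529, 0.529, -0.469, 0.469]
force: [0.6, 0.4, -3.5]
grip_width: 0.644
dp [-2.4 63.6 -1.6] roll -0.011 or 3.131 -3.153 | tool x [ 0.12 -0.99  0.  ] y [-0. -0. -1.] jaw 0.119 j6 0.25 t 10.97 pos [492.2 312.9 101.6]
```

```bash
python3 -m crank '[{"dp":[-2,25,-2],"roll":-0.01,"gripper":255},{"dp":[-2,45,-2],"roll":-0.01,"gripper":255},{"dp":[-2,57,-2],"roll":-0.01,"gripper":255},{"dp":[-2,63,-2],"roll":-0.01,"gripper":255},{"dp":[-2,65,-2],"roll":-0.01,"gripper":255},{"dp":[-2,65,-2],"roll":-0.01,"gripper":255},{"dp":[-2,65,-2],"roll":-0.01,"gripper":255}]'
python3 -m crank '[{"dp":[0,2,0],"roll":0,"gripper":255},{"dp":[0,3,0],"roll":0,"gripper":255},{"dp":[0,3,0],"roll":0,"gripper":255},{"dp":[0,3,0],"roll":0,"gripper":255}]'
```

```text
time_s: 11.55
eef_pos: [490.6, 315.3, 37.7]
ee_rot: [0.532, -0.531, 0.466, -0.467]
force: [0.6, -0.1, -2.6]
grip_width: 0.643
time_s: 11.88
eef_pos: [490.0, 315.2, 33.9]
ee_rot: [0.532, -0.532, 0.466, -0.466]
force: [-0.3, -0.1, -3.3]
grip_width: 0.643
```

```bash
python3 -m crank '[{"dp":[0,1,0],"roll":0,"gripper":255},{"dp":[0,2,0],"roll":0,"gripper":255},{"dp":[0,2,0],"roll":0,"gripper":255},{"dp":[0,2,0],"roll":0,"gripper":255}]'
python3 -m crank '[{"dp":[0,1,0],"roll":0,"gripper":255},{"dp":[0,1,0],"roll":0,"gripper":255},{"dp":[0,1,0],"roll":0,"gripper":255}]'
```

```text
time_s: 12.22
eef_pos: [489.9, 315.2, 31.6]
ee_rot: [-0.532, 0.532, -0.466, 0.466]
force: [0.3, -1.2, -2.8]
grip_width: 0.642
time_s: 12.47
eef_pos: [490.1, 315.2, 31.0]
ee_rot: [0.532, -0.532, 0.466, -0.466]
force: [-0.9, -0.6, 0.7]
grip_width: 0.646
```

```bash
python3 -m crank '[{"dp":[0,0,0],"roll":0,"gripper":60},{"dp":[0,0,0],"roll":0,"gripper":0},{"dp":[0,0,0],"roll":0,"gripper":0},{"dp":[0,0,0],"roll":0,"gripper":0},{"dp":[0,-20,0],"roll":0,"gripper":0},{"dp":[0,-50,0],"roll":0,"gripper":0},{"dp":[0,-80,0],"roll":0,"gripper":0},{"dp":[0,-80,0],"roll":0,"gripper":0}]'
python3 - <<'E'
from h import *
for n in("top","scene"):
    p=eyes.capture(n)
    for col in("red","yellow"):
        for c in blobs(p,col):
            r=rect(p,c,20)
            if abs(r[0][1])<130 and 380<r[0][0]<500: print(n,col,r)
cv2.imwrite("pics/s2.png",cv2.resize(eyes.capture("top")["color"][180:340,100:460,::-1],None,fx=2.2,fy=2.2,interpolation=cv2.INTER_CUBIC))
plan(461,95.5,90,np.pi/2)
E
```

```text
time_s: 13.13
eef_pos: [492.3, 316.2, 116.4]
ee_rot: [0.535, -0.529, 0.465, -0.468]
force: [0.5, -0.5, 1.1]
grip_width: 1.001
top red (array([417.4,  95.5,  50.2,  28.9]), np.float64(-1.564))
top yellow (array([418.9, -85.3,  53.2,  31.9]), np.float64(-1.512))
scene red (array([416.8,  95. ,  51.1,  33.4]), np.float64(-1.565))
scene yellow (array([418.9, -85.1,  51.8,  30.5]), np.float64(-1.488))
dp [213.9  20.3 -57.1] roll -1.44 or 1.702 -4.581 | tool x [ 0.13 -0.99  0.  ] y [-0. -0. -1.] jaw 0.131 j6 0.24 t 13.28 pos [489.7 315.1 110.3]
```

View pics/s2.png

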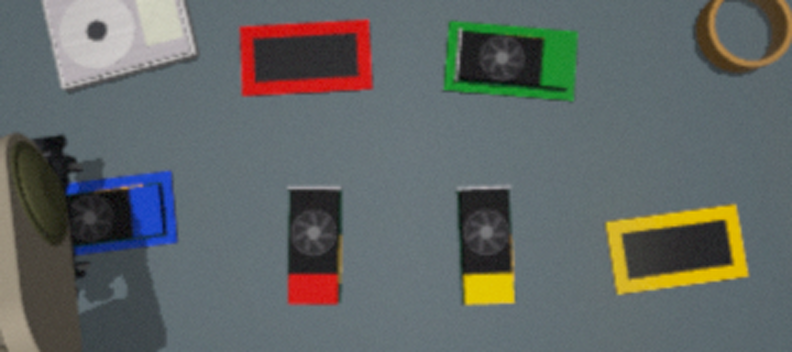

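Blue sits on its pad, red at (314,245) and yellow at (488,245) are untouched. Next is the red card, centre about (462,95).

```bash
python3 -m crank '[{"dp":[214,20,-57],"roll":-1.44,"gripper":0},{"dp":[214,20,-57],"roll":-1.44,"gripper":0},{"dp":[214,20,-57],"roll":-1.44,"gripper":0},{"dp":[214,20,-57],"roll":-1.44,"gripper":0},{"dp":[214,20,-57],"roll":-1.44,"gripper":0},{"dp":[214,20,-57],"roll":-1.44,"gripper":0},{"dp":[214,20,-57],"roll":-1.44,"gripper":0},{"dp":[214,20,-57],"roll":-1.44,"gripper":0},{"dp":[214,20,-57],"roll":-1.44,"gripper":0},{"dp":[214,20,-57],"roll":-1.44,"gripper":0}]'
python3 -m crank '[{"dp":[0,0,0],"roll":-0.12,"gripper":0},{"dp":[0,0,0],"roll":-0.19,"gripper":0},{"dp":[0,0,0],"roll":-0.19,"gripper":0},{"dp":[0,0,0],"roll":-0.19,"gripper":0}]'
python3 - <<'E'
from h import *
plan(462,95,26,np.pi/2+0.005)
E
```

```text
time_s: 14.12
eef_pos: [460.7, 95.3, 89.5]
ee_rot: [-0.702, 0.702, -0.088, 0.086]
force: [0.4, -0.1, 0.2]
grip_width: 0.998
time_s: 14.45
eef_pos: [460.9, 95.6, 89.8]
ee_rot: [0.707, -0.707, 0.024, -0.022]
force: [0.5, -0.5, 0.2]
grip_width: 1.003
dp [ 1.3 63.8 -0.5] roll -0.07 or 3.072 -3.211 | tool x [ 1.   -0.06 -0.  ] y [-0.  0. -1.] jaw 1.506 j6 -1.55 t 14.45 pos [460.9  95.6  89.8]
```

```bash
python3 -m crank '[{"dp":[1,30,0],"roll":-0.07,"gripper":0},{"dp":[1,50,0],"roll":-0.07,"gripper":0},{"dp":[1,60,0],"roll":-0.07,"gripper":0},{"dp":[1,64,0],"roll":-0.07,"gripper":0},{"dp":[1,64,0],"roll":-0.07,"gripper":0}]'
python3 -m crank '[{"dp":[0,0,0],"roll":0,"gripper":100},{"dp":[0,0,0],"roll":0,"gripper":160},{"dp":[0,0,0],"roll":0,"gripper":255},{"dp":[0,0,0],"roll":0,"gripper":255},{"dp":[0,0,0],"roll":0,"gripper":255},{"dp":[0,0,0],"roll":0,"gripper":255}]' 40
python3 -m crank '[{"dp":[0,-5,0],"roll":0,"gripper":255},{"dp":[0,-15,0],"roll":0,"gripper":255},{"dp":[0,-35,0],"roll":0,"gripper":255},{"dp":[0,-65,0],"roll":0,"gripper":255},{"dp":[0,-75,0],"roll":0,"gripper":255},{"dp":[0,-75,0],"roll":0,"gripper":255},{"dp":[0,-75,0],"roll":0,"gripper":255}]'
python3 - <<'E'
from h import *
plan(659.5,110,101,-1.507+np.pi/2)
E
```

```text
time_s: 14.87
eef_pos: [462.1, 95.5, 26.2]
ee_rot: [0.707, -0.707, -0.002, 0.003]
force: [-0.2, 0.3, -0.0]
grip_width: 1.001
time_s: 15.37
eef_pos: [463.0, 95.5, 27.9]
ee_rot: [-0.707, 0.707, 0.003, -0.002]
force: [-2.5, -0.3, 6.3]
grip_width: 0.643
time_s: 15.95
eef_pos: [462.2, 95.5, 101.5]
ee_rot: [-0.707, 0.707, 0.003, -0.003]
force: [-0.0, 0.5, -3.3]
grip_width: 0.639
dp [197.4   0.6  13. ] roll 1.515 or 4.656 -1.627 | tool x [1.   0.01 0.  ] y [ 0. -0. -1.] jaw 1.579 j6 -1.62 t 15.95 pos [462.2  95.5 101.5]
```

```bash
python3 -m crank '[{"dp":[10,0,1],"roll":0.12,"gripper":255},{"dp":[25,0,2],"roll":0.24,"gripper":255},{"dp":[45,0,3],"roll":0.36,"gripper":255},{"dp":[65,0,4],"roll":0.48,"gripper":255},{"dp":[90,0,6],"roll":0.6,"gripper":255},{"dp":[115,0,8],"roll":0.72,"gripper":255},{"dp":[140,0,10],"roll":0.84,"gripper":255},{"dp":[160,0,11],"roll":0.96,"gripper":255},{"dp":[180,0,12],"roll":1.08,"gripper":255},{"dp":[192,0,13],"roll":1.2,"gripper":255}]'
python3 -m crank '[{"dp":[0,0,-4],"roll":0.12,"gripper":255},{"dp":[0,0,-5],"roll":0.24,"gripper":255},{"dp":[0,0,-5],"roll":0.31,"gripper":255},{"dp":[0,0,-5],"roll":0.31,"gripper":255},{"dp":[0,0,-5],"roll":0.31,"gripper":255}]'
python3 - <<'E'
from h import *
plan(659.5,110,38,-1.507+np.pi/2)
E
```

```text
time_s: 16.78
eef_pos: [655.0, 109.9, 98.9]
ee_rot: [-0.583, 0.584, -0.4, 0.398]
force: [0.5, -0.4, -2.3]
grip_width: 0.642
time_s: 17.2
eef_pos: [649.0, 108.1, 99.8]
ee_rot: [-0.517, 0.518, -0.483, 0.481]
force: [0.4, 0.8, -2.8]
grip_width: 0.636
dp [-1.1 61.8 10.7] roll 0.007 or 3.149 -3.135 | tool x [ 0.07 -1.   -0.  ] y [-0.  0. -1.] jaw 0.071 j6 -0.08 t 17.2 pos [649.  108.1  99.8]
```

```bash
python3 -m crank '[{"dp":[-1,15,6],"roll":0.01,"gripper":255},{"dp":[-1,40,10],"roll":0.01,"gripper":255},{"dp":[-1,54,11],"roll":0.01,"gripper":255},{"dp":[-1,60,11],"roll":0.01,"gripper":255},{"dp":[-1,62,11],"roll":0.01,"gripper":255},{"dp":[-1,62,11],"roll":0.01,"gripper":255},{"dp":[-1,62,11],"roll":0.01,"gripper":255}]'
python3 -m crank '[{"dp":[0,2,0],"roll":0,"gripper":255},{"dp":[0,2,0],"roll":0,"gripper":255},{"dp":[0,2,0],"roll":0,"gripper":255}]'
```

```text
time_s: 17.78
eef_pos: [661.0, 109.9, 40.8]
ee_rot: [0.515, -0.514, 0.485, -0.485]
force: [0.5, 0.5, -1.6]
grip_width: 0.639
time_s: 18.03
eef_pos: [660.7, 109.9, 38.2]
ee_rot: [0.515, -0.514, 0.485, -0.485]
force: [-0.3, -0.2, -1.6]
grip_width: 0.643
```

```bash
python3 -m crank '[{"dp":[0,1,0],"roll":0,"gripper":255},{"dp":[0,1,0],"roll":0,"gripper":255},{"dp":[0,1,0],"roll":0,"gripper":255}]'
```

```text
time_s: 18.28
eef_pos: [660.6, 109.9, 36.7]
ee_rot: [0.514, -0.514, 0.485, -0.485]
force: [0.7, -0.8, -2.5]
grip_width: 0.645
```

```bash
python3 -m crank '[{"dp":[0,1,0],"roll":0,"gripper":255},{"dp":[0,2,0],"roll":0,"gripper":255},{"dp":[0,2,0],"roll":0,"gripper":255}]'
python3 -m crank '[{"dp":[0,1,0],"roll":0,"gripper":255},{"dp":[0,1,0],"roll":0,"gripper":255},{"dp":[0,1,0],"roll":0,"gripper":255}]'
```

```text
time_s: 18.53
eef_pos: [660.4, 109.9, 34.4]
ee_rot: [-0.514, 0.515, -0.485, 0.485]
force: [-0.2, -0.3, -2.6]
grip_width: 0.641
time_s: 18.78
eef_pos: [660.6, 109.9, 34.0]
ee_rot: [0.514, -0.514, 0.485, -0.485]
force: [-1.5, 0.2, 0.5]
grip_width: 0.642
```

```bash
python3 -m crank '[{"dp":[0,0,0],"roll":0,"gripper":60},{"dp":[0,0,0],"roll":0,"gripper":0},{"dp":[0,0,0],"roll":0,"gripper":0},{"dp":[0,0,0],"roll":0,"gripper":0},{"dp":[0,-20,0],"roll":0,"gripper":0},{"dp":[0,-50,0],"roll":0,"gripper":0},{"dp":[0,-70,0],"roll":0,"gripper":0},{"dp":[0,-70,0],"roll":0,"gripper":0},{"dp":[0,-70,0],"roll":0,"gripper":0}]'
python3 - <<'E'
from h import *
plan(464,-82.4,90,np.pi/2+0.06)
E
```

```text
time_s: 19.53
eef_pos: [661.0, 109.9, 104.7]
ee_rot: [0.515, -0.514, 0.485, -0.486]
force: [-0.4, 0.7, -1.1]
grip_width: 0.999
dp [ 180.5   14.3 -207.9] roll 1.569 or 4.711 -1.572 | tool x [ 0.06 -1.    0.  ] y [ 0. -0. -1.] jaw 0.058 j6 -0.07 t 19.53 pos [661.  109.9 104.7]
```

```bash
python3 -m crank '[{"dp":[180,10,-208],"roll":1.57,"gripper":0},{"dp":[180,10,-208],"roll":1.57,"gripper":0},{"dp":[180,10,-208],"roll":1.57,"gripper":0},{"dp":[180,10,-208],"roll":1.57,"gripper":0},{"dp":[180,10,-208],"roll":1.57,"gripper":0},{"dp":[180,10,-208],"roll":1.57,"gripper":0},{"dp":[180,10,-208],"roll":1.57,"gripper":0},{"dp":[180,10,-208],"roll":1.57,"gripper":0},{"dp":[180,10,-208],"roll":1.57,"gripper":0},{"dp":[180,10,-208],"roll":1.57,"gripper":0}]'
python3 -m crank '[{"dp":[0,0,0],"roll":0.12,"gripper":0},{"dp":[0,0,0],"roll":0.24,"gripper":0},{"dp":[0,0,0],"roll":0.32,"gripper":0},{"dp":[0,0,0],"roll":0.32,"gripper":0},{"dp":[0,0,0],"roll":0.32,"gripper":0}]'
python3 - <<'E'
from h import *
plan(464,-82.4,26,np.pi/2+0.06)
E
```

```text
time_s: 20.37
eef_pos: [462.6, -82.2, 92.7]
ee_rot: [0.13, -0.131, 0.695, -0.694]
force: [-0.4, 1.2, 0.2]
grip_width: 1.002
time_s: 20.78
eef_pos: [463.0, -81.8, 92.9]
ee_rot: [0.021, -0.022, 0.707, -0.707]
force: [0.9, 0.2, -0.1]
grip_width: 0.999
dp [-1.  66.9  0.7] roll 0.002 or 3.144 -3.14 | tool x [-1.   -0.06  0.  ] y [-0.  0. -1.] jaw -1.509 j6 1.08 t 20.78 pos [463.  -81.8  92.9]
```

```bash
python3 -m crank '[{"dp":[-1,32,1],"roll":0,"gripper":0},{"dp":[-1,52,1],"roll":0,"gripper":0},{"dp":[-1,63,1],"roll":0,"gripper":0},{"dp":[-1,67,1],"roll":0,"gripper":0},{"dp":[-1,67,1],"roll":0,"gripper":0}]'
python3 -m crank '[{"dp":[0,0,0],"roll":0,"gripper":100},{"dp":[0,0,0],"roll":0,"gripper":160},{"dp":[0,0,0],"roll":0,"gripper":255},{"dp":[0,0,0],"roll":0,"gripper":255},{"dp":[0,0,0],"roll":0,"gripper":255},{"dp":[0,0,0],"roll":0,"gripper":255}]' 40
python3 -m crank '[{"dp":[0,-5,0],"roll":0,"gripper":255},{"dp":[0,-15,0],"roll":0,"gripper":255},{"dp":[0,-35,0],"roll":0,"gripper":255},{"dp":[0,-65,0],"roll":0,"gripper":255},{"dp":[0,-75,0],"roll":0,"gripper":255},{"dp":[0,-75,0],"roll":0,"gripper":255},{"dp":[0,-75,0],"roll":0,"gripper":255}]'
python3 - <<'E'
from h import *
plan(459,-284.5,101,-1.429+np.pi/2)
E
```

```text
time_s: 21.2
eef_pos: [464.0, -82.7, 25.8]
ee_rot: [0.021, -0.022, 0.707, -0.706]
force: [0.3, -0.7, -0.4]
grip_width: 1.0
time_s: 21.7
eef_pos: [465.0, -83.1, 27.7]
ee_rot: [-0.022, 0.021, -0.706, 0.707]
force: [-2.2, -0.4, 5.7]
grip_width: 0.641
time_s: 22.28
eef_pos: [464.3, -82.8, 101.5]
ee_rot: [-0.021, 0.021, -0.707, 0.707]
force: [-0.3, 0.0, -3.2]
grip_width: 0.643
dp [ 17.3   0.5 201. ] roll 1.488 or 4.63 -1.653 | tool x [-1.   -0.06 -0.  ] y [ 0. -0. -1.] jaw -1.511 j6 1.09 t 22.28 pos [464.3 -82.8 101.5]
```

```bash
python3 -m crank '[{"dp":[1,0,10],"roll":0.12,"gripper":255},{"dp":[2,0,25],"roll":0.24,"gripper":255},{"dp":[4,0,45],"roll":0.36,"gripper":255},{"dp":[6,0,65],"roll":0.48,"gripper":255},{"dp":[8,0,90],"roll":0.6,"gripper":255},{"dp":[10,0,115],"roll":0.72,"gripper":255},{"dp":[12,0,140],"roll":0.84,"gripper":255},{"dp":[14,0,165],"roll":0.96,"gripper":255},{"dp":[16,0,185],"roll":1.08,"gripper":255},{"dp":[17,0,200],"roll":1.2,"gripper":255}]'
python3 -m crank '[{"dp":[0,0,0],"roll":0.12,"gripper":255},{"dp":[0,0,0],"roll":0.24,"gripper":255},{"dp":[0,0,0],"roll":0.29,"gripper":255},{"dp":[0,0,0],"roll":0.29,"gripper":255},{"dp":[0,0,0],"roll":0.29,"gripper":255}]'
python3 - <<'E'
from h import *
plan(459,-284.5,37,-1.429+np.pi/2)
E
```

```text
time_s: 23.12
eef_pos: [458.5, -284.8, 99.7]
ee_rot: [-0.385, 0.383, 0.594, -0.594]
force: [0.5, -0.2, -2.3]
grip_width: 0.643
time_s: 23.53
eef_pos: [458.9, -283.1, 100.2]
ee_rot: [-0.464, 0.462, 0.534, -0.534]
force: [-0.4, -0.3, -3.8]
grip_width: 0.642
dp [-1.5 63.2 -0. ] roll 0.0 or 3.142 -3.141 | tool x [-0.14  0.99  0.  ] y [-0.  0. -1.] jaw -3.0 j6 2.23 t 23.53 pos [ 458.9 -283.1  100.2]
```

```bash
python3 -m crank '[{"dp":[-1,25,0],"roll":0,"gripper":255},{"dp":[-1,45,0],"roll":0,"gripper":255},{"dp":[-1,57,0],"roll":0,"gripper":255},{"dp":[-1,61,0],"roll":0,"gripper":255},{"dp":[-1,63,0],"roll":0,"gripper":255},{"dp":[-1,63,0],"roll":0,"gripper":255},{"dp":[-1,63,0],"roll":0,"gripper":255}]'
python3 -m crank '[{"dp":[0,2,0],"roll":0,"gripper":255},{"dp":[0,2,0],"roll":0,"gripper":255},{"dp":[0,2,0],"roll":0,"gripper":255}]'
python3 -m crank '[{"dp":[0,1,0],"roll":0,"gripper":255},{"dp":[0,1,0],"roll":0,"gripper":255},{"dp":[0,1,0],"roll":0,"gripper":255}]'
```

```text
time_s: 24.12
eef_pos: [459.8, -284.8, 39.3]
ee_rot: [0.463, -0.464, -0.534, 0.534]
force: [0.3, 0.6, -2.8]
grip_width: 0.643
time_s: 24.37
eef_pos: [459.6, -284.6, 37.0]
ee_rot: [0.464, -0.464, -0.534, 0.534]
force: [-0.5, 0.1, -3.0]
grip_width: 0.645
time_s: 24.62
eef_pos: [459.5, -284.5, 35.7]
ee_rot: [0.464, -0.464, -0.534, 0.534]
force: [-0.3, 0.6, -3.2]
grip_width: 0.641
```

```bash
python3 -m crank '[{"dp":[0,1,0],"roll":0,"gripper":255},{"dp":[0,2,0],"roll":0,"gripper":255},{"dp":[0,2,0],"roll":0,"gripper":255}]'
python3 -m crank '[{"dp":[0,1,0],"roll":0,"gripper":255},{"dp":[0,1,0],"roll":0,"gripper":255},{"dp":[0,1,0],"roll":0,"gripper":255}]'
```

```text
time_s: 24.87
eef_pos: [459.6, -284.6, 33.8]
ee_rot: [0.464, -0.464, -0.534, 0.534]
force: [-0.7, 1.3, -1.1]
grip_width: 0.637
time_s: 25.12
eef_pos: [459.6, -284.6, 33.8]
ee_rot: [0.464, -0.464, -0.534, 0.534]
force: [-3.4, 3.6, 10.0]
grip_width: 0.644
```

```bash
python3 -m crank '[{"dp":[0,0,0],"roll":0,"gripper":60},{"dp":[0,0,0],"roll":0,"gripper":0},{"dp":[0,0,0],"roll":0,"gripper":0},{"dp":[0,0,0],"roll":0,"gripper":0},{"dp":[0,-20,0],"roll":0,"gripper":0},{"dp":[0,-50,0],"roll":0,"gripper":0},{"dp":[0,-90,0],"roll":0,"gripper":0},{"dp":[60,-120,0],"roll":0,"gripper":0},{"dp":[160,-140,0],"roll":0,"gripper":0},{"dp":[200,-140,0],"roll":0,"gripper":0}]'
python3 -m crank '[{"dp":[80,0,70],"roll":0,"gripper":0},{"dp":[80,0,70],"roll":0,"gripper":0},{"dp":[80,0,70],"roll":0,"gripper":0},{"dp":[80,0,70],"roll":0,"gripper":0},{"dp":[80,0,70],"roll":0,"gripper":0},{"dp":[80,0,70],"roll":0,"gripper":0},{"dp":[80,0,70],"roll":0,"gripper":0}]'
python3 - <<'E'
from h import *
PAD={"red":(659.5,110,-1.507),"yellow":(459,-284.5,-1.429),"blue":(490.3,315.1,-1.441),"green":(658.2,-111.2,1.495)}
p=eyes.capture("top")
cv2.imwrite("pics/f.png",cv2.resize(p["color"][110:340,90:480,::-1],None,fx=2,fy=2,interpolation=cv2.INTER_CUBIC))
# label at z=26: bright colour blob pieces inside rectified pad; view rectified at z=26
R,t=np.array(p["R"]),np.array(p["t"]);tiles=[]
for col,(x,y,th) in PAD.items():
    u=np.array([np.cos(th),np.sin(th)]);v=np.array([-u[1],u[0]])
    W=[np.r_[np.array([x,y])+a*u+b*v,26] for a,b in((-80,45),(80,45),(80,-45))]
    q=[(lambda c:(p["fx"]*c[0]/c[2]+p["cx"],p["fy"]*c[1]/c[2]+p["cy"]))(R@w+t) for w in W]
    A=cv2.getAffineTransform(np.float32(q),np.float32([(0,0),(384,0),(384,216)]))
    im=cv2.warpAffine(p["color"][:,:,::-1],A,(385,217),flags=cv2.INTER_CUBIC)
    # expected card top outline (2.4 px/mm)
    cv2.rectangle(im,(192-144,108-67),(192+144,108+67),(255,255,255),1); tiles.append(im)
cv2.imwrite("pics/f2.png",np.vstack([np.hstack(tiles[:2]),np.hstack(tiles[2:])]))
E
```

```text
time_s: 25.95
eef_pos: [442.8, -166.2, 160.0]
ee_rot: [-0.463, 0.465, 0.534, -0.533]
force: [0.9, 1.4, 0.1]
grip_width: 1.003
time_s: 26.53
eef_pos: [363.2, -98.3, 158.8]
ee_rot: [-0.464, 0.464, 0.534, -0.534]
force: [-0.0, 0.1, 0.7]
grip_width: 1.001
```

View pics/f.png

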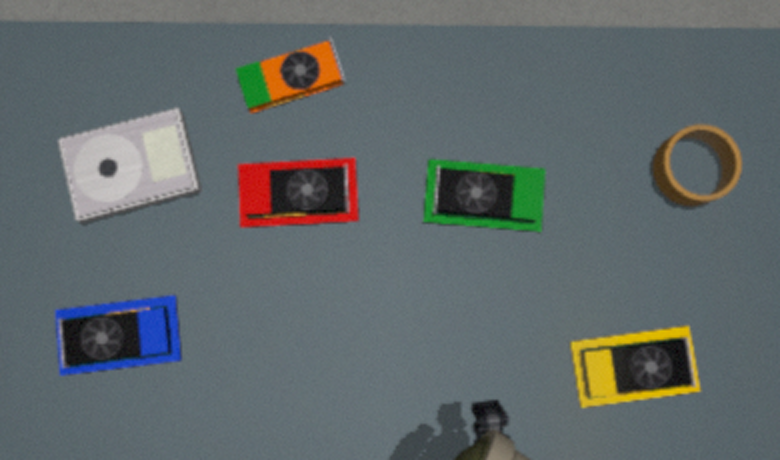

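View pics/f2.png

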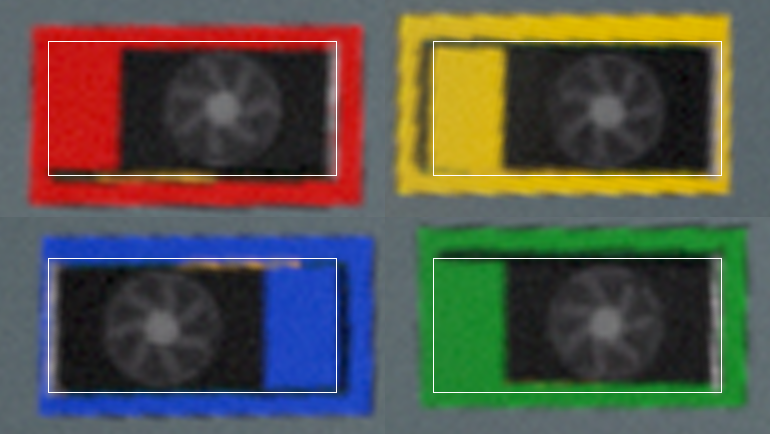

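All four cards lie flat and fan up on the right pads. Their tops match the expected outline (white boxes) to about 2 mm. The drive at (128,165) and the tape roll at (700,163) are where they started. Handing in.

```bash
python3 -c "
from rig import ctrl
print(ctrl.finish_job())"
```

```text
the job is handed in; nothing more can be done
None
```

I unstacked both pairs and laid each card on the pad of its colour, in the order green, blue, red, yellow, then handed the job in at about 26.6 s of the 112 s limit. I lowered each card until the wrist force showed contact with the pad before releasing it.

- **Placement:** in the last top-camera check all four cards were flat, fan side up and lengthwise on the correct pads. They were about 2 mm or less off centre, with no visible rotation error.
- **Bystanders:** the hard drive and tape roll look unmoved in the pictures, though I did not measure them. I left the orange look-alike card alone.
- **Robot:** the gripper was open and clear of everything at hand-in.
- **Failed checks:** none failed or disagreed. I overcorrected once by about 10 mm above the red pad and fixed it before lowering the card. The hand-in gave no verdict.

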